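Advance a clock plate and start the clamp screw without crossing its thread

ROBOT

A 7-joint arm with a two-finger parallel gripper is mounted at the origin on the work surface. World frame = base frame: x ahead of the robot, y to its left, z up, the work surface at z = 0. Lengths are in mm, angles in rad, forces in N, time in s.
With the tool pointing down it reaches from about 400 to 875 mm from the base axis. Payload 4.4 kg.
Tool frame: the origin (TCP) lies between the finger pads, 19 mm behind the fingertips; this is the grasp point; z points along the fingers, y is the line along which they close (so a half turn about z gives the same grasp; the last joint's range is limited). The gripper opens to 85 mm and grips with 20 to 120 N. Pads are 22 mm wide; open, the fingers measure 114 mm over their backs; the gripper's body (76 mm by 85 mm) begins 54 mm behind the grasp point. The pads swing forward as they close: fully open they stand 13 mm farther back than shut.
Start: joints at [-1.238, 0.628, 0.038, 1.517, -0.027, 0.996, -0.02], TCP at [252.382, 599.017, 250.013] pointing down, gripper open.
Joint ranges: [-3.06, 3.06], [-0.37, 2.12], [-1.25, 1.32], [0.18, 2.47], [-1.1, 4.24], [0.23, 1.98], [-2.94, 2.94]. Speed limits (rad/s): [2.57, 2.57, 3.14, 3.14, 3.14, 3.14, 3.14].

INTERFACE

Orientations are given as [roll, pitch, yaw] about the fixed x, y, z axes, in that order (R = Rz(yaw) Ry(pitch) Rx(roll)).
In Python, from cell import ctrl gives the robot as it stands.
- The arm moves only by the tool step_arm, never from a script. Its argument "plan" is a list of rows, each an object of numbers: "dx", "dy", "dz": the shift along the tool's x, y, z scaled (see below); "ax", "ay", "az": the turn, a rotation vector about the tool's x, y, z scaled (see below); "gripper": the opening, from 0 (shut) to 1 (fully open). A call has 1 to 20 rows; each row shifts and turns the commanded pose from where the row before left it, along the tool's axes as they then stand; what a row does not reach is not made up. The controller multiplies each number of a shift by 0.3 m and each number of a turn by 90 degrees. A row lasts 1/8 s, in which the tool goes at most 62.5 mm and 10.7 degrees, less where a joint would pass 70% of its speed; a pose out of reach is approached as far as the arm can. A call with a number of a shift or a turn outside -1 to 1 is refused whole. A call with a gripper value outside its range is refused whole. The fingers move at their own pace and stop on an object; the grip force is fixed at half the most. Time passes only in rows, so rows that do not move let the fingers close. It gives the time, the measured TCP pose, the force, the opening and the grip force at its end, in the units of the state.
- ctrl.read_state(): the state, without advancing time (a new reading comes with each control period).
- ctrl.get_image(name): name is "scene" or "top" or "wrist"; returns a dict with "color" (400x640x3 uint8, red, green, blue), "range_z" (400x640 float32, mm along the optical axis (not along the pixel's ray), 0 where there is no reading), "fx", "fy", "cx", "cy" (pixels), "T" (4x4, takes a point from camera to world coordinates); the wrist camera has in their place "T_tool_cam" (4x4, takes a point from camera to tool coordinates, whose origin is the TCP and whose axes are the flange's). Camera axes: x right, y down, z forward; pixel columns grow to the right and rows downward; lengths in mm; the calibration is good to about 2 mm. The wrist camera is an equidistant fisheye: a pixel r from the principal point sees the ray r / f radians off the axis. A picture is of the moment at which its call begins: read the wrist's pose just before it.
- ctrl.finish_job(): hands the job in; it is judged then, once.
The state is a dict: "clock": time; "qpos": joint angles; "qd": joint speeds; "tau": joint torques, N m; "eef_pos": TCP position; "tool_rot": TCP orientation; "force": force on the tool from outside, world axes, zero at the start; "torque": the same for the moment, N m; "width": finger opening in mm; "gripper_force": force on a finger pad.
Only numpy, scipy, OpenCV 4.12 (cv2) and the standard library are available. Lean on these libraries where they do the work, as an engineer would, in place of code of your own. Each camera call takes 0.05 s, during which the arm holds its last target. There are 200 camera calls.

TASK

Swing the sprung advance lever of the clamping fixture to its stop, so that the carriage brings the clock plate under the clamp, and let the lever spring back. Then start the clamp screw by its crank: turn it backward (anticlockwise from above) until it drops into its thread, then forward (clockwise) one full turn from the drop. Finish while still gripping the crank's wooden sleeve, holding the screw still, and leave the other things on the bench where they are.

Things in the scene. Friction and masses are not known exactly. Their poses are not given: they have to be found in the camera images.
- fixture: Grey clamping fixture fixed to the bench. Origin: on the bench under the screw's vertical axis; z up, x away from the robot (to its column) at yaw 0, y left. Base plate 250 x 400 x 12 (x -105 to 145, y -260 to 140). A column behind the axis, 86 high, carries an arm with a round threaded boss (50 across, top at z = 85) on the axis. The crank sleeve is its highest part (z = 184).
- screw_sink (a joint): How far screw and crank have sunk, m, down positive. Starts at 0.001 to 0.004, its tooth lying on the thread's first ridge; turned backward under half a turn it rises to 0.0005, then drops 8 mm by its weight. If gripped tight, about 5.5 N hangs in the fingers instead: lower it 8 mm. Then it sinks 8 mm per forward turn (one turn: about 0.0164). Forward without the drop it binds. Lifts 1 mm at most.
- screw_turn (a joint): Angle of screw and crank, rad, clockwise from above (forward) positive; at value v the sleeve's axis is at x = -55 cos v, y = 55 sin v (mm) in the fixture's frame. Starts at 1.0 to 1.8; the thread's first edge, where it drops, lies at an unknown angle from -0.5 to 0.5. Range -2 to 8. Friction 0.03 N m.
- crank_sleeve: Upright round dark wooden sleeve, 18 diameter, 62 high, at the end of the crank, 55 from the screw's axis. It spins freely on its pin: grip it with 10 N or more and go round without turning the hand. Origin: centre of its underside, z = 122 when screw_sink is 0. The top of the crank's hub (34 diameter) is then at z = 125, also the highest thing near the sleeve's path.
- crank_grip (a point): Point on the sleeve's axis, 38 above its underside and 24 below its top: a good height to grip (TCP here, from above).
- lever (a joint): Angle of the sprung advance lever, rad; 0 at rest, stop at 0.58. It pivots on a vertical axis at fixture x = 60, y = -195; its handle post, 130 from the pivot, points to -x at rest and swings to the fixture's +y (clockwise from above). The spring brings it back when let go. 3 to 7 N at the handle swing it.
- lever_grip (a point): On the axis of the lever's upright black handle post (18 diameter, top at z = 149, foot at z = 31), at z = 126, 23 below its top; at rest at fixture x = -70, y = -195.
- carriage (a joint): Travel of the aluminium work carriage with the brass clock plate, m, to the fixture's +y; 0 to 0.008 at the start, about 0.035 to 0.037 once the lever has pushed it fully under the clamp; it stays where it is pushed.
- screwdriver: Bystander: screwdriver with an orange handle, 160 long, lying on the bench; origin at the centre of its underside.
- wheel: Bystander: brass clock wheel, 40 across, 12 high, lying on the left front of the fixture's base plate; origin at the centre of its underside.
- oil_bottle: Bystander: small green oil bottle, 28 across, 65 high; origin at the centre of its underside.
- tub: Bystander: white plastic bowl, 90 across, 45 high; origin at the centre of its underside.
- movement: Bystander: round brass clock movement, 72 across, 50 high; origin at the centre of its underside.
- stake_block: Bystander: wooden block with an aluminium staking plate, 60 x 110 x 52; origin at the centre of its underside.
- jar: Bystander: amber jar with a steel cap, 48 across, 50 high; origin at the centre of its underside.

How it is judged (in metres and radians):
On the way, in this order (a step that is already met when the one before it is completed fails the run):
1. the lever is swung to its stop and the carriage is under the clamp (value of joint lever above 0.53 rad and value of joint carriage above 0.031 m), for 0.05 s.
2. the lever is let go and has sprung back (value of joint lever below 0.08 rad and value of joint carriage above 0.031 m), for 0.1 s.
3. turned backward, the screw has dropped into its thread (value of joint screw_sink between 0.0055 and 0.0105 m and value of joint screw_turn below 0.8 rad), for 0.1 s.
At the end, for the whole second after the job is handed in: The screw has sunk 14.9 to 17.9 mm (one turn forward from the drop gives about 16.4; tolerance about 1.1 rad), it is still (under 0.1 rad/s) and the fingers hold its sleeve with more than 2 N; the lever is back (under 0.08 rad) and the carriage is under the clamp (over 31 mm) (all of step 2 and value of joint screw_sink between 0.0149 and 0.0179 m and contact force between the fingers and crank_sleeve above 2 N and velocity of joint screw_turn between -0.1 and 0.1 rad/s); the arm keeps its last pose, push and grip.
It fails at once if one of the seven bystanders is moved by more than 30 mm (distance of any of screwdriver, wheel, oil_bottle, tub, movement, stake_block, jar from where it was at the start of the episode above 0.03 m).
It also fails if it takes over 72 s, if anything falls off the work surface, if the arm or the gripper's body presses on something with over 40 N, if the wrist force passes 120 N, or if a joint passes its speed limit or range.

## Working session

There is one attempt and no reset: what is moved stays moved. The work goes in short steps, Python scripts to look and compute and a tool call to move; the robot and the scene stay as the last step left them, time stands still between calls to the robot, and variables do not carry over. Pictures are saved under pics/ and viewed, at most 10 in all, crops included, and the job is handed in when it is done.

Besides the shell and the picture viewer there is one more tool, called by a JSON object that holds its "method" and its "body". step_arm: Moves the arm, as the interface text tells. Shifts and turns lie within -1 to 1; 1 stands for 0.3 m of shift or 90 degrees of turn. Its arguments: {"type":"object","properties":{"plan":{"type":"array"}},"required":["plan"]}

```bash
mkdir -p pics
cat > h.py <<'E'
from cell import ctrl
import numpy as np, cv2
def save(n,f):
    im=ctrl.get_image(n); cv2.imwrite('pics/'+f+'.png',im['color'][:,:,::-1]); np.savez('pics/'+f+'.npz',**im); return im
def pt(im,u,v,z=None):
    "world point at pixel; at given world z if z is set, else from depth"
    T=np.array(im['T']); d=np.array([(u-im['cx'])/im['fx'],(v-im['cy'])/im['fy'],1.])
    r=T[:3,:3]@d; o=T[:3,3]
    if z is None: return o+r*np.median(im['range_z'][int(v)-1:int(v)+2,int(u)-1:int(u)+2])
    return o+r*(z-o[2])/r[2]
E
python3 - <<'E'
from h import *
print({k:np.round(v,3) for k,v in ctrl.read_state().items()})
for n in('top','scene'):
    im=save(n,n+'0'); print(n,im['fx'],im['cx'],im['cy'],np.round(im['T'],3).tolist())
E
```

```text
{'clock': np.float64(0.0), 'qpos': array([-1.238,  0.629,  0.038,  1.518, -0.027,  0.996, -0.02 ]), 'qd': array([-0.   ,  0.   ,  0.001,  0.   ,  0.001,  0.   , -0.   ]), 'tau': array([-1.0000e-03, -5.6340e+01,  1.2260e+00, -1.9345e+01,  1.1000e-02,
        1.1000e-02, -0.0000e+00]), 'eef_pos': array([252.172, 598.455, 249.099]), 'tool_rot': array([-3.14 ,  0.   ,  2.743]), 'force': array([-0.086,  0.463,  0.299]), 'torque': array([ 0.015, -0.022, -0.018]), 'gripper_force': np.float64(0.0), 'width': np.float64(85.56)}
top 439.9425008199696 324.68911322928136 194.5866116889794 [[0.018, -0.994, 0.108, 428.526], [-1.0, -0.019, -0.011, 128.853], [0.013, -0.108, -0.994, 1314.596], [0.0, 0.0, 0.0, 1.0]]
scene 517.9377214114309 323.5711510327285 199.8431153507095 [[0.79, 0.402, -0.464, 1179.615], [0.613, -0.533, 0.583, -652.783], [-0.013, -0.745, -0.667, 1020.745], [0.0, 0.0, 0.0, 1.0]]
```

View pics/top0.png

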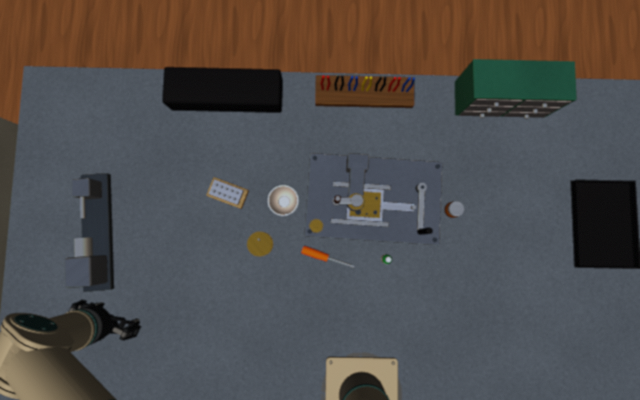

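View pics/scene0.png

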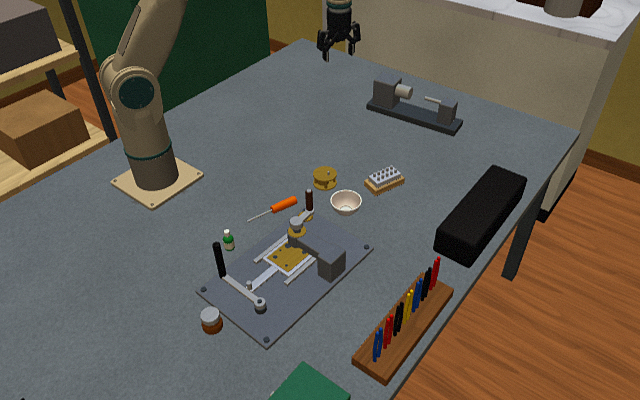

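The top view shows the fixture at about (310–440, 155–240), with the crank sleeve near (338,200), the lever pivot at (422,187) and its handle at (425,231). I'll enlarge this area.

Run:
```python
import cv2
a=cv2.imread('pics/top0.png')[145:270,295:470]; b=cv2.imread('pics/scene0.png')[180:350,190:380]
cv2.imwrite('pics/tc.png',cv2.resize(a,None,fx=4.5,fy=4.5,interpolation=cv2.INTER_CUBIC))
cv2.imwrite('pics/sc.png',cv2.resize(b,None,fx=3.5,fy=3.5,interpolation=cv2.INTER_CUBIC))
```

```text
(no output)
```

View pics/tc.png

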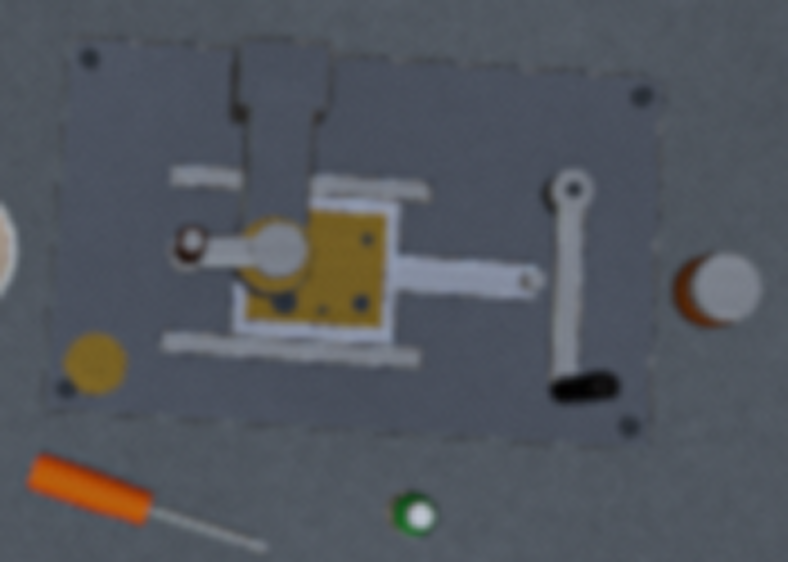

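View pics/sc.png

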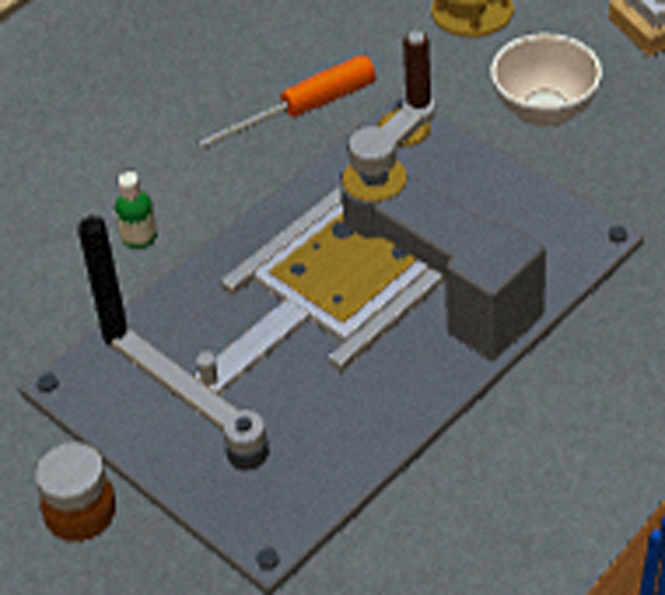

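```bash
cat >> h.py <<'E'
def fx2w(F,p): # fixture xy->world xy
    c,s=np.cos(F[2]),np.sin(F[2]); return np.array([F[0]+c*p[0]-s*p[1],F[1]+s*p[0]+c*p[1]])
E
python3 - <<'E'
from h import *
from scipy.optimize import least_squares
L=lambda f:dict(np.load('pics/'+f+'.npz'))
t,s=L('top0'),L('scene0')
tc=lambda u,v,z:pt(t,(u+.5)/4.5-.5+295,(v+.5)/4.5-.5+145,z)[:2]
sc=lambda u,v,z:pt(s,(u+.5)/3.5-.5+190,(v+.5)/3.5-.5+180,z)[:2]
W=[tc(68,38,12),tc(660,75,12),tc(648,447,12),tc(50,410,12),sc(640,242,12),sc(268,590,12),sc(22,393,12)]
P=[(145,140),(145,-260),(-105,-260),(-105,140),(145,140),(145,-260),(-105,-260)]
P=np.array(P);W=np.array(W)
F=least_squares(lambda F:(np.array([fx2w(F,p) for p in P])-W).ravel(),[600,0,0]).x
print('F',F); print(np.round(np.array([fx2w(F,p) for p in P])-W,1).tolist())
inv=lambda w:np.round(np.array([[np.cos(F[2]),np.sin(F[2])],[-np.sin(F[2]),np.cos(F[2])]])@(w-F[:2]),1)
print('hub',inv(tc(278,248,123)),inv(sc(371,140,123)))
print('sleeve',inv(tc(192,239,182)),inv(sc(416,38,182)))
print('lever',inv(tc(608,383,149)),inv(sc(92,222,149)))
print('pivot',inv(tc(573,188,40)),inv(sc(244,423,40)))
print('lever w',fx2w(F,(-70,-195)))
print('jar',tc(727,288,50),'bottle',tc(420,515,65),'tub',pt(t,284,200,45))
E
```

```text
F [ 5.46699184e+02  2.76769392e+01 -4.36325157e-02]
[[2.8, -0.5], [2.6, -3.4], [0.6, -3.1], [0.8, 3.9], [-2.3, 7.0], [1.1, -1.9], [-5.6, -2.1]]
hub [-1.2  1.4] [-1.7  4. ]
sleeve [-5.1 55.8] [-3.9 57.8]
lever [ -71.5 -195. ] [ -72.  -190.3]
pivot [  58.4 -194.9] [  55.9 -189.6]
lever w [ 468.26016536 -164.08416301]
jar [ 532.3363052  -266.10548554] bottle [384.97645674 -66.35560221] tub [548.45603421 232.39017088  45.        ]
```

{"method": "step_arm", "body": {"plan": [{"az": -0.113,"gripper": 0.6},{"az": -0.113,"gripper": 0.6},{"dx": -0.13,"dy": -0.1,"gripper": 0.6},{"dx": -0.13,"dy": -0.15,"gripper": 0.6},{"dx": -0.13,"dy": -0.15,"gripper": 0.6},{"dx": -0.13,"dy": -0.15,"gripper": 0.6},{"dx": -0.13,"dy": -0.15,"gripper": 0.6},{"dx": -0.13,"dy": -0.15,"gripper": 0.6},{"dy": -0.15,"gripper": 0.6},{"dy": -0.15,"gripper": 0.6},{"dy": -0.15,"gripper": 0.6},{"dy": -0.15,"gripper": 0.6},{"dy": -0.15,"gripper": 0.6},{"dy": -0.15,"gripper": 0.6},{"dy": -0.15,"gripper": 0.6},{"dy": -0.15,"gripper": 0.6},{"dy": -0.15,"gripper": 0.6},{"dy": -0.15,"gripper": 0.6},{"gripper": 0.6},{"gripper": 0.6}]}}

```text
invalid input
```

{"method": "step_arm", "body": {"plan": [{"dx": 0,"dy": 0,"dz": 0,"ax": 0,"ay": 0,"az": -0.113,"gripper": 0.6},{"dx": 0,"dy": 0,"dz": 0,"ax": 0,"ay": 0,"az": -0.113,"gripper": 0.6}]}}

```text
clock: 0.35
eef_pos: [252.2, 598.7, 249.4]
tool_rot: [-3.14, -0.0, 3.104]
force: [0.4, -0.5, 0.7]
width: 51.7
gripper_force: 0.0
```

{"method": "step_arm", "body": {"plan": [{"dx": -0.13,"dy": -0.1,"dz": 0,"ax": 0,"ay": 0,"az": 0,"gripper": 0.6},{"dx": -0.13,"dy": -0.15,"dz": 0,"ax": 0,"ay": 0,"az": 0,"gripper": 0.6},{"dx": -0.13,"dy": -0.15,"dz": 0,"ax": 0,"ay": 0,"az": 0,"gripper": 0.6},{"dx": -0.13,"dy": -0.15,"dz": 0,"ax": 0,"ay": 0,"az": 0,"gripper": 0.6},{"dx": -0.13,"dy": -0.15,"dz": 0,"ax": 0,"ay": 0,"az": 0,"gripper": 0.6},{"dx": -0.13,"dy": -0.15,"dz": 0,"ax": 0,"ay": 0,"az": 0,"gripper": 0.6},{"dx": 0,"dy": -0.15,"dz": 0,"ax": 0,"ay": 0,"az": 0,"gripper": 0.6},{"dx": 0,"dy": -0.15,"dz": 0,"ax": 0,"ay": 0,"az": 0,"gripper": 0.6},{"dx": 0,"dy": -0.15,"dz": 0,"ax": 0,"ay": 0,"az": 0,"gripper": 0.6},{"dx": 0,"dy": -0.15,"dz": 0,"ax": 0,"ay": 0,"az": 0,"gripper": 0.6},{"dx": 0,"dy": -0.15,"dz": 0,"ax": 0,"ay": 0,"az": 0,"gripper": 0.6},{"dx": 0,"dy": -0.15,"dz": 0,"ax": 0,"ay": 0,"az": 0,"gripper": 0.6},{"dx": 0,"dy": -0.15,"dz": 0,"ax": 0,"ay": 0,"az": 0,"gripper": 0.6},{"dx": 0,"dy": -0.15,"dz": 0,"ax": 0,"ay": 0,"az": 0,"gripper": 0.6},{"dx": 0,"dy": -0.15,"dz": 0,"ax": 0,"ay": 0,"az": 0,"gripper": 0.6},{"dx": 0,"dy": -0.15,"dz": 0,"ax": 0,"ay": 0,"az": 0,"gripper": 0.6},{"dx": 0,"dy": 0,"dz": 0,"ax": 0,"ay": 0,"az": 0,"gripper": 0.6},{"dx": 0,"dy": 0,"dz": 0,"ax": 0,"ay": 0,"az": 0,"gripper": 0.6}]}}

```text
clock: 2.6
eef_pos: [455.1, -114.9, 249.8]
tool_rot: [3.141, -0.001, 3.098]
force: [-0.6, 0.3, 0.4]
width: 50.8
gripper_force: 0.0
```

Run:
```python
from h import *
s=ctrl.read_state(); print(s['eef_pos'],s['tool_rot'],s['qpos'])
im=save('wrist','w1'); print(im['fx'],im['cx'],im['cy'],np.round(im['T_tool_cam'],3).tolist())
```

```text
[ 455.1086996  -114.85904872  249.77299645] [ 3.14077417e+00 -6.08699452e-04  3.09793488e+00] [ 0.19536468  0.37386959 -0.01004294  2.00268875  0.0042476   0.76577464
  1.71008951]
309.70691628693146 318.1597595650813 203.69351844076655 [[-0.001, -0.953, -0.303, 77.669], [1.0, -0.001, 0.001, -0.512], [-0.001, -0.303, 0.953, -123.895], [0.0, 0.0, 0.0, 1.0]]
```

View pics/w1.png

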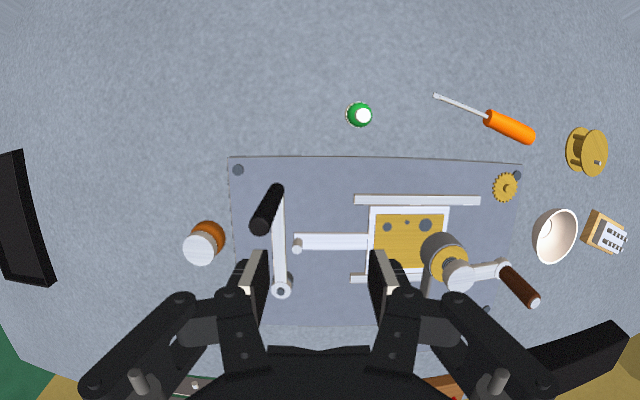

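The wrist view shows the lever post's top at about (262,221), the pivot at (282,290), the sleeve's top at (534,301) and the hub top at (459,277). I'll turn these into positions.

```bash
cat >> h.py <<'E'
from scipy.spatial.transform import Rotation as R
def wpt(im,pos,rot,u,v,z):
    "wrist fisheye pixel -> world point at height z"
    a=np.array([(u-im['cx'])/im['fx'],(v-im['cy'])/im['fy']]); th=np.hypot(*a)
    d=np.r_[a/th*np.sin(th),np.cos(th)]
    T=np.eye(4); T[:3,:3]=R.from_euler('xyz',rot).as_matrix(); T[:3,3]=pos; T=T@im['T_tool_cam']
    r=T[:3,:3]@d; return T[:3,3]+r*(z-T[2,3])/r[2]
E
python3 - <<'E'
from h import *
s=ctrl.read_state(); im=dict(np.load('pics/w1.npz'))
F=np.array([545.5,29.5,-.044])
inv=lambda w:np.round(np.array([[np.cos(F[2]),np.sin(F[2])],[-np.sin(F[2]),np.cos(F[2])]])@(w-F[:2]),1)
for n,u,v,z in[('post',262,221,149),('pivot',282,290,40),('hub',459,277,123),('sleeve',534,301,182),('cornerFR',229,157,12),('cornerFL',521,164,12)]:
    w=wpt(im,s['eef_pos'],s['tool_rot'],u,v,z)[:2]; print(n,np.round(w,1),inv(w))
print(fx2w(F,(-70,-195)))
E
```

```text
post [ 461.3 -158.9] [ -75.9 -191.9]
pivot [ 597.5 -166.9] [  60.6 -193.9]
hub [541.5  25.2] [-3.8 -4.5]
sleeve [542.3  83.2] [-5.5 53.5]
cornerFR [ 428.5 -221.2] [-105.9 -255.6]
cornerFL [447.  166.7] [-104.4  132.7]
[ 466.99051728 -162.23226417]
```

{"method": "step_arm", "body": {"plan": [{"dx": -0.04,"dy": -0.152,"dz": 0,"ax": 0,"ay": 0,"az": 0,"gripper": 0.6},{"dx": 0,"dy": 0,"dz": 0.1,"ax": 0,"ay": 0,"az": 0,"gripper": 0.6},{"dx": 0,"dy": 0,"dz": 0.1,"ax": 0,"ay": 0,"az": 0,"gripper": 0.6},{"dx": 0,"dy": 0,"dz": 0.1,"ax": 0,"ay": 0,"az": 0,"gripper": 0.6},{"dx": 0,"dy": 0,"dz": 0.11,"ax": 0,"ay": 0,"az": 0,"gripper": 0.6},{"dx": 0,"dy": 0,"dz": 0,"ax": 0,"ay": 0,"az": 0,"gripper": 0.6},{"dx": 0,"dy": 0,"dz": 0,"ax": 0,"ay": 0,"az": 0,"gripper": 0},{"dx": 0,"dy": 0,"dz": 0,"ax": 0,"ay": 0,"az": 0,"gripper": 0},{"dx": 0,"dy": 0,"dz": 0,"ax": 0,"ay": 0,"az": 0,"gripper": 0},{"dx": 0,"dy": 0,"dz": 0,"ax": 0,"ay": 0,"az": 0,"gripper": 0},{"dx": 0,"dy": 0,"dz": 0,"ax": 0,"ay": 0,"az": 0,"gripper": 0}]}}

```text
clock: 4.03
eef_pos: [466.2, -162.0, 128.3]
tool_rot: [-3.141, 0.003, 3.098]
force: [-0.6, 0.3, 7.0]
width: 16.7
gripper_force: 58.7
```

{"method": "step_arm", "body": {"plan": [{"dx": -0.002,"dy": 0.043,"dz": 0,"ax": 0,"ay": 0,"az": 0,"gripper": 0},{"dx": -0.0065,"dy": 0.043,"dz": 0,"ax": 0,"ay": 0,"az": 0,"gripper": 0},{"dx": -0.011,"dy": 0.042,"dz": 0,"ax": 0,"ay": 0,"az": 0,"gripper": 0},{"dx": -0.015,"dy": 0.041,"dz": 0,"ax": 0,"ay": 0,"az": 0,"gripper": 0},{"dx": -0.019,"dy": 0.039,"dz": 0,"ax": 0,"ay": 0,"az": 0,"gripper": 0},{"dx": -0.018,"dy": 0.03,"dz": 0,"ax": 0,"ay": 0,"az": 0,"gripper": 0},{"dx": -0.007,"dy": 0.011,"dz": 0,"ax": 0,"ay": 0,"az": 0,"gripper": 0},{"dx": 0,"dy": 0,"dz": 0,"ax": 0,"ay": 0,"az": 0,"gripper": 0},{"dx": 0,"dy": 0,"dz": 0,"ax": 0,"ay": 0,"az": 0,"gripper": 0},{"dx": 0,"dy": 0,"dz": 0,"ax": 0,"ay": 0,"az": 0,"gripper": 0}]}}

```text
clock: 5.28
eef_pos: [489.2, -91.6, 128.0]
tool_rot: [-3.138, -0.004, 3.094]
force: [-6.4, -7.5, 10.5]
width: 16.4
gripper_force: 59.5
```

{"method": "step_arm", "body": {"plan": [{"dx": -0.008,"dy": 0.014,"dz": 0,"ax": 0,"ay": 0,"az": 0,"gripper": 0},{"dx": 0,"dy": 0,"dz": 0,"ax": 0,"ay": 0,"az": 0,"gripper": 0},{"dx": 0,"dy": 0,"dz": 0,"ax": 0,"ay": 0,"az": 0,"gripper": 0}]}}

```text
clock: 5.65
eef_pos: [489.8, -90.7, 127.9]
tool_rot: [-3.135, -0.007, 3.091]
force: [-11.2, -15.3, 13.6]
width: 16.7
gripper_force: 60.0
```

{"method": "step_arm", "body": {"plan": [{"dx": 0.015,"dy": -0.025,"dz": 0,"ax": 0,"ay": 0,"az": 0,"gripper": 0},{"dx": 0.018,"dy": -0.03,"dz": 0,"ax": 0,"ay": 0,"az": 0,"gripper": 0},{"dx": 0.019,"dy": -0.039,"dz": 0,"ax": 0,"ay": 0,"az": 0,"gripper": 0},{"dx": 0.015,"dy": -0.041,"dz": 0,"ax": 0,"ay": 0,"az": 0,"gripper": 0},{"dx": 0.011,"dy": -0.042,"dz": 0,"ax": 0,"ay": 0,"az": 0,"gripper": 0},{"dx": 0.0065,"dy": -0.043,"dz": 0,"ax": 0,"ay": 0,"az": 0,"gripper": 0},{"dx": 0.002,"dy": -0.043,"dz": 0,"ax": 0,"ay": 0,"az": 0,"gripper": 0},{"dx": 0,"dy": 0,"dz": 0,"ax": 0,"ay": 0,"az": 0,"gripper": 0},{"dx": 0,"dy": 0,"dz": 0,"ax": 0,"ay": 0,"az": 0,"gripper": 0.6},{"dx": 0,"dy": 0,"dz": 0,"ax": 0,"ay": 0,"az": 0,"gripper": 0.6},{"dx": 0,"dy": 0,"dz": 0,"ax": 0,"ay": 0,"az": 0,"gripper": 0.6},{"dx": 0,"dy": 0,"dz": 0,"ax": 0,"ay": 0,"az": 0,"gripper": 0.6},{"dx": 0,"dy": 0,"dz": -0.1,"ax": 0,"ay": 0,"az": 0,"gripper": 0.6},{"dx": 0,"dy": 0,"dz": -0.1,"ax": 0,"ay": 0,"az": 0,"gripper": 0.6},{"dx": 0,"dy": 0,"dz": -0.1,"ax": 0,"ay": 0,"az": 0,"gripper": 0.6},{"dx": 0,"dy": 0,"dz": -0.1,"ax": 0,"ay": 0,"az": 0,"gripper": 0.6},{"dx": 0,"dy": 0,"dz": 0,"ax": 0,"ay": 0,"az": 0,"gripper": 0.6}]}}

```text
clock: 7.78
eef_pos: [466.7, -162.0, 248.9]
tool_rot: [-3.14, 0.005, 3.098]
force: [-0.6, -0.8, -0.3]
width: 51.2
gripper_force: 0.0
```

{"method": "step_arm", "body": {"plan": [{"dx": -0.045,"dy": 0.13,"dz": 0,"ax": 0,"ay": 0,"az": 0,"gripper": 0.6},{"dx": -0.045,"dy": 0.15,"dz": 0,"ax": 0,"ay": 0,"az": 0,"gripper": 0.6},{"dx": -0.045,"dy": 0.15,"dz": 0,"ax": 0,"ay": 0,"az": 0,"gripper": 0.6},{"dx": -0.04,"dy": 0.15,"dz": 0,"ax": 0,"ay": 0,"az": 0,"gripper": 0.6},{"dx": -0.04,"dy": 0.15,"dz": 0,"ax": 0,"ay": 0,"az": 0,"gripper": 0.6},{"dx": 0,"dy": 0.1,"dz": 0,"ax": 0,"ay": 0,"az": 0,"gripper": 0.6},{"dx": 0,"dy": 0,"dz": 0,"ax": 0,"ay": 0,"az": 0,"gripper": 0.6},{"dx": 0,"dy": 0,"dz": 0,"ax": 0,"ay": 0,"az": 0,"gripper": 0.6}]}}

```text
clock: 8.78
eef_pos: [540.1, 83.1, 246.1]
tool_rot: [-3.14, -0.002, 3.097]
force: [-0.4, -0.7, 0.1]
width: 51.5
gripper_force: 0.0
```

Run:
```python
from h import *
s=ctrl.read_state(); print(s['eef_pos'],s['tool_rot'])
im=save('wrist','w2'); save('top','top2'); save('scene','scene2')
cv2.imwrite('pics/w2c.png',cv2.resize(im['color'][130:400,120:480,::-1],None,fx=2.2,fy=2.2,interpolation=cv2.INTER_CUBIC))
```

```text
[540.0549658   83.05010187 246.12609951] [-3.14024096e+00 -1.63828642e-03  3.09697614e+00]
```

View pics/w2c.png

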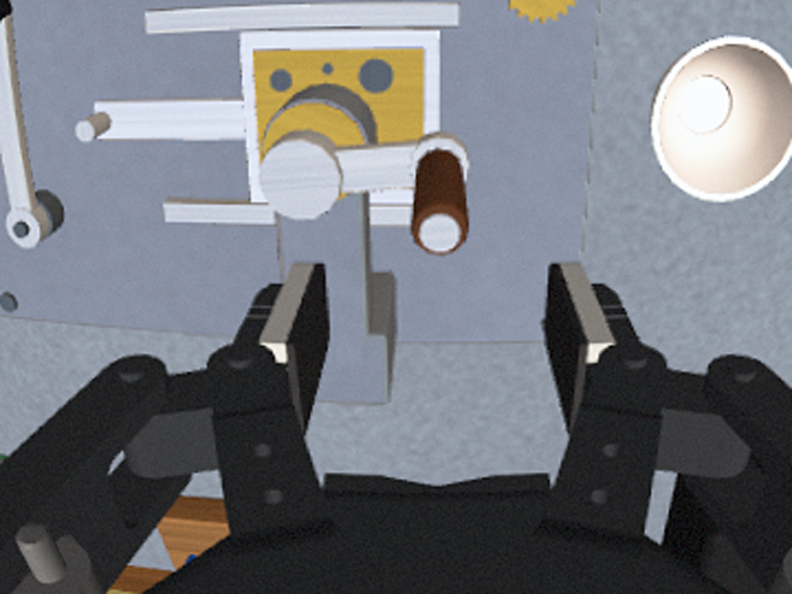

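The carriage now sits under the boss and the lever is back. The sleeve's top is at crop (440,231) and the hub's at (301,177).

Run:
```python
from h import *
s=ctrl.read_state(); im=dict(np.load('pics/w2.npz'))
f=lambda u,v,z:wpt(im,s['eef_pos'],s['tool_rot'],(u+.5)/2.2-.5+120,(v+.5)/2.2-.5+130,z)
a=f(440,231,182);h=f(301,177,123);print(a,h,np.linalg.norm((a-h)[:2]))
F=-.044;d=(a-h)[:2];fx=np.cos(F)*d[0]+np.sin(F)*d[1];fy=-np.sin(F)*d[0]+np.cos(F)*d[1];print('v',np.arctan2(fy,-fx))
u,v=440/2.2+120,231/2.2+130; print(im['range_z'][int(v)-3:int(v)+4:3,int(u)-3:int(u)+4:3])
```

```text
[544.28325062  82.9860796  182.        ] [544.73999518  29.11511268 123.        ] 53.87290313677225
v 1.518318038020018
[[201.04588 202.16606 200.99684]
 [202.33435 201.76909 202.27481]
 [201.96565 202.63435 202.97853]]
```

{"method": "step_arm", "body": {"plan": [{"dx": -0.014,"dy": 0,"dz": 0.05,"ax": 0,"ay": 0,"az": 0,"gripper": 0.6},{"dx": 0,"dy": 0,"dz": 0.1,"ax": 0,"ay": 0,"az": 0,"gripper": 0.6},{"dx": 0,"dy": 0,"dz": 0.1,"ax": 0,"ay": 0,"az": 0,"gripper": 0.6},{"dx": 0,"dy": 0,"dz": 0.045,"ax": 0,"ay": 0,"az": 0,"gripper": 0.6},{"dx": 0,"dy": 0,"dz": 0,"ax": 0,"ay": 0,"az": 0,"gripper": 0.4},{"dx": 0,"dy": 0,"dz": 0,"ax": 0,"ay": 0,"az": 0,"gripper": 0.2},{"dx": 0,"dy": 0,"dz": 0,"ax": 0,"ay": 0,"az": 0,"gripper": 0},{"dx": 0,"dy": 0,"dz": 0,"ax": 0,"ay": 0,"az": 0,"gripper": 0},{"dx": 0,"dy": 0,"dz": 0,"ax": 0,"ay": 0,"az": 0,"gripper": 0},{"dx": 0,"dy": 0,"dz": 0,"ax": 0,"ay": 0,"az": 0,"gripper": 0}]}}

```text
clock: 10.18
eef_pos: [545.4, 83.9, 159.0]
tool_rot: [3.142, 0.001, 3.098]
force: [0.7, -2.7, 3.7]
width: 16.4
gripper_force: 58.6
```

{"method": "step_arm", "body": {"plan": [{"dx": 0.022,"dy": -0.0025,"dz": -0.0005,"ax": 0,"ay": 0,"az": 0,"gripper": 0},{"dx": 0.0353,"dy": -0.0098,"dz": -0.001,"ax": 0,"ay": 0,"az": 0,"gripper": 0},{"dx": 0.0326,"dy": -0.0166,"dz": -0.001,"ax": 0,"ay": 0,"az": 0,"gripper": 0},{"dx": 0.0287,"dy": -0.0228,"dz": -0.001,"ax": 0,"ay": 0,"az": 0,"gripper": 0},{"dx": 0.0236,"dy": -0.028,"dz": -0.001,"ax": 0,"ay": 0,"az": 0,"gripper": 0},{"dx": 0,"dy": 0,"dz": 0,"ax": 0,"ay": 0,"az": 0,"gripper": 0},{"dx": 0,"dy": 0,"dz": 0,"ax": 0,"ay": 0,"az": 0,"gripper": 0}]}}

```text
clock: 11.05
eef_pos: [501.9, 60.6, 160.3]
tool_rot: [-3.141, 0.003, 3.096]
force: [3.9, -5.0, 2.2]
width: 16.4
gripper_force: 59.0
```

{"method": "step_arm", "body": {"plan": [{"dx": 0.0156,"dy": -0.0331,"dz": -0.001,"ax": 0,"ay": 0,"az": 0,"gripper": 0},{"dx": 0.0108,"dy": -0.035,"dz": -0.001,"ax": 0,"ay": 0,"az": 0,"gripper": 0},{"dx": 0.0037,"dy": -0.0364,"dz": -0.001,"ax": 0,"ay": 0,"az": 0,"gripper": 0},{"dx": 0,"dy": 0,"dz": 0,"ax": 0,"ay": 0,"az": 0,"gripper": 0},{"dx": 0,"dy": 0,"dz": 0,"ax": 0,"ay": 0,"az": 0,"gripper": 0}]}}

```text
clock: 11.68
eef_pos: [492.1, 31.6, 160.7]
tool_rot: [3.14, 0.004, 3.098]
force: [6.3, -0.8, -5.5]
width: 16.5
gripper_force: 58.7
```

{"method": "step_arm", "body": {"plan": [{"dx": -0.0067,"dy": -0.0364,"dz": 0,"ax": 0,"ay": 0,"az": 0,"gripper": 0},{"dx": -0.0108,"dy": -0.035,"dz": 0,"ax": 0,"ay": 0,"az": 0,"gripper": 0},{"dx": -0.0126,"dy": -0.0244,"dz": 0,"ax": 0,"ay": 0,"az": 0,"gripper": 0},{"dx": 0,"dy": 0,"dz": 0,"ax": 0,"ay": 0,"az": 0,"gripper": 0},{"dx": 0,"dy": 0,"dz": 0,"ax": 0,"ay": 0,"az": 0,"gripper": 0}]}}

```text
clock: 12.3
eef_pos: [498.9, 2.3, 160.6]
tool_rot: [3.141, 0.001, 3.098]
force: [4.3, 1.9, -5.3]
width: 16.6
gripper_force: 58.7
```

{"method": "step_arm", "body": {"plan": [{"dx": 0,"dy": 0,"dz": 0.007,"ax": 0,"ay": 0,"az": 0,"gripper": 0},{"dx": 0,"dy": 0,"dz": 0.007,"ax": 0,"ay": 0,"az": 0,"gripper": 0},{"dx": 0,"dy": 0,"dz": 0.007,"ax": 0,"ay": 0,"az": 0,"gripper": 0},{"dx": 0,"dy": 0,"dz": 0.006,"ax": 0,"ay": 0,"az": 0,"gripper": 0},{"dx": 0,"dy": 0,"dz": 0,"ax": 0,"ay": 0,"az": 0,"gripper": 0},{"dx": 0,"dy": 0,"dz": 0,"ax": 0,"ay": 0,"az": 0,"gripper": 0}]}}

```text
clock: 13.05
eef_pos: [498.7, 2.1, 153.5]
tool_rot: [3.141, 0.001, 3.098]
force: [2.2, 1.7, 4.7]
width: 16.7
gripper_force: 60.2
```

{"method": "step_arm", "body": {"plan": [{"dx": 0,"dy": 0,"dz": 0,"ax": 0,"ay": 0,"az": 0,"gripper": 0.3},{"dx": 0,"dy": 0,"dz": 0,"ax": 0,"ay": 0,"az": 0,"gripper": 0.3},{"dx": 0,"dy": 0,"dz": 0,"ax": 0,"ay": 0,"az": 0,"gripper": 0.3},{"dx": 0,"dy": 0,"dz": 0,"ax": 0,"ay": 0,"az": 0,"gripper": 0.2},{"dx": 0,"dy": 0,"dz": 0,"ax": 0,"ay": 0,"az": 0,"gripper": 0},{"dx": 0,"dy": 0,"dz": 0,"ax": 0,"ay": 0,"az": 0,"gripper": 0},{"dx": 0,"dy": 0,"dz": 0,"ax": 0,"ay": 0,"az": 0,"gripper": 0},{"dx": 0,"dy": 0,"dz": 0,"ax": 0,"ay": 0,"az": 0,"gripper": 0}]}}

```text
clock: 14.05
eef_pos: [498.1, 1.9, 152.6]
tool_rot: [-3.141, -0.001, 3.098]
force: [-1.9, -0.2, 1.2]
width: 16.7
gripper_force: 58.4
```

Run:
```python
from h import *
s=ctrl.read_state(); print(s['eef_pos'],s['force'])
im=save('scene','scene3')
a=cv2.imread('pics/scene2.png')[180:330,190:380];b=im['color'][180:330,190:380,::-1]
cv2.imwrite('pics/s3.png',cv2.resize(np.hstack([a,b]),None,fx=2.1,fy=2.1*1.5,interpolation=cv2.INTER_CUBIC))
# forward plan, tool coords, 0.2 rad rows from v=-0.56
v=-.56+.2*np.arange(0,36); d=np.diff(55*np.c_[np.cos(v),np.sin(v)],axis=0)/300
print(np.c_[np.round(v[1:],2),np.round(d,4)].tolist())
```

```text
[498.05680288   1.89811804 152.55419649] [-1.86186267 -0.16069645  1.18211884]
[[-0.36, 0.0163, 0.0328], [-0.16, 0.0094, 0.0354], [0.04, 0.0022, 0.0365], [0.24, -0.0051, 0.0362], [0.44, -0.0122, 0.0345], [0.64, -0.0188, 0.0314], [0.84, -0.0247, 0.027], [1.04, -0.0296, 0.0216], [1.24, -0.0333, 0.0153], [1.44, -0.0356, 0.0084], [1.64, -0.0366, 0.0011], [1.84, -0.0361, -0.0062], [2.04, -0.0341, -0.0132], [2.24, -0.0308, -0.0197], [2.44, -0.0263, -0.0255], [2.64, -0.0207, -0.0302], [2.84, -0.0143, -0.0337], [3.04, -0.0073, -0.0359], [3.24, -0.0001, -0.0366], [3.44, 0.0072, -0.0359], [3.64, 0.0142, -0.0337], [3.84, 0.0206, -0.0302], [4.04, 0.0262, -0.0255], [4.24, 0.0308, -0.0198], [4.44, 0.0341, -0.0133], [4.64, 0.0361, -0.0063], [4.84, 0.0366, 0.001], [5.04, 0.0357, 0.0083], [5.24, 0.0333, 0.0152], [5.44, 0.0296, 0.0215], [5.64, 0.0248, 0.027], [5.84, 0.0189, 0.0313], [6.04, 0.0123, 0.0345], [6.24, 0.0052, 0.0362], [6.44, -0.0021, 0.0365]]
```

View pics/s3.png

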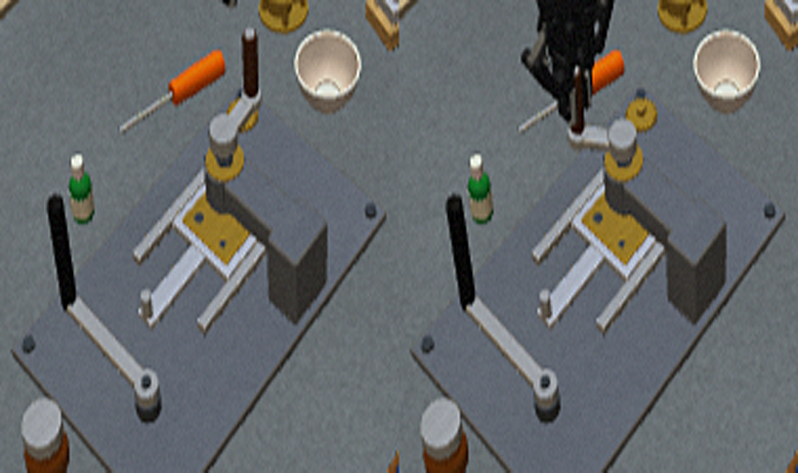

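The right half shows the hub about 2 raw pixels lower than before, so it has dropped. The lever and carriage are still in place. Now I'll turn it forward.

{"method": "step_arm", "body": {"plan": [{"dx": 0.0163,"dy": 0.0328,"dz": 0.0008,"ax": 0,"ay": 0,"az": 0,"gripper": 0},{"dx": 0.0094,"dy": 0.0354,"dz": 0.0008,"ax": 0,"ay": 0,"az": 0,"gripper": 0},{"dx": 0.0022,"dy": 0.0365,"dz": 0.0008,"ax": 0,"ay": 0,"az": 0,"gripper": 0},{"dx": -0.0051,"dy": 0.0362,"dz": 0.0008,"ax": 0,"ay": 0,"az": 0,"gripper": 0},{"dx": -0.0122,"dy": 0.0345,"dz": 0.0008,"ax": 0,"ay": 0,"az": 0,"gripper": 0},{"dx": 0,"dy": 0,"dz": 0,"ax": 0,"ay": 0,"az": 0,"gripper": 0},{"dx": 0,"dy": 0,"dz": 0,"ax": 0,"ay": 0,"az": 0,"gripper": 0}]}}

```text
clock: 14.98
eef_pos: [498.1, 55.5, 151.5]
tool_rot: [3.141, 0.001, 3.098]
force: [1.0, 0.6, -2.1]
width: 16.6
gripper_force: 58.6
```

{"method": "step_arm", "body": {"plan": [{"dx": -0.0188,"dy": 0.0314,"dz": 0.001,"ax": 0,"ay": 0,"az": 0,"gripper": 0},{"dx": -0.0247,"dy": 0.027,"dz": 0.001,"ax": 0,"ay": 0,"az": 0,"gripper": 0},{"dx": -0.0296,"dy": 0.0216,"dz": 0.001,"ax": 0,"ay": 0,"az": 0,"gripper": 0},{"dx": -0.0333,"dy": 0.0153,"dz": 0.001,"ax": 0,"ay": 0,"az": 0,"gripper": 0},{"dx": -0.0356,"dy": 0.0084,"dz": 0.001,"ax": 0,"ay": 0,"az": 0,"gripper": 0},{"dx": -0.0366,"dy": 0.0011,"dz": 0.001,"ax": 0,"ay": 0,"az": 0,"gripper": 0},{"dx": 0,"dy": 0,"dz": 0,"ax": 0,"ay": 0,"az": 0,"gripper": 0}]}}

```text
clock: 15.85
eef_pos: [554.3, 83.2, 149.7]
tool_rot: [-3.141, 0.002, 3.097]
force: [1.2, -4.8, -0.3]
width: 16.6
gripper_force: 59.1
```

{"method": "step_arm", "body": {"plan": [{"dx": -0.0361,"dy": -0.0092,"dz": 0.0008,"ax": 0,"ay": 0,"az": 0,"gripper": 0},{"dx": -0.0341,"dy": -0.0132,"dz": 0.0008,"ax": 0,"ay": 0,"az": 0,"gripper": 0},{"dx": -0.0308,"dy": -0.0197,"dz": 0.0008,"ax": 0,"ay": 0,"az": 0,"gripper": 0},{"dx": -0.0263,"dy": -0.0255,"dz": 0.0008,"ax": 0,"ay": 0,"az": 0,"gripper": 0},{"dx": -0.0207,"dy": -0.0302,"dz": 0.0008,"ax": 0,"ay": 0,"az": 0,"gripper": 0},{"dx": -0.0143,"dy": -0.0337,"dz": 0.0008,"ax": 0,"ay": 0,"az": 0,"gripper": 0},{"dx": -0.0073,"dy": -0.0359,"dz": 0.0008,"ax": 0,"ay": 0,"az": 0,"gripper": 0},{"dx": 0,"dy": 0,"dz": 0,"ax": 0,"ay": 0,"az": 0,"gripper": 0}]}}

```text
clock: 16.85
eef_pos: [601.4, 29.0, 148.1]
tool_rot: [-3.14, 0.0, 3.096]
force: [-1.9, -1.8, -0.3]
width: 16.2
gripper_force: 59.1
```

{"method": "step_arm", "body": {"plan": [{"dx": 0.002,"dy": -0.0366,"dz": 0.0009,"ax": 0,"ay": 0,"az": 0,"gripper": 0},{"dx": 0.0072,"dy": -0.0359,"dz": 0.0009,"ax": 0,"ay": 0,"az": 0,"gripper": 0},{"dx": 0.0142,"dy": -0.0337,"dz": 0.0009,"ax": 0,"ay": 0,"az": 0,"gripper": 0},{"dx": 0.0206,"dy": -0.0302,"dz": 0.0009,"ax": 0,"ay": 0,"az": 0,"gripper": 0},{"dx": 0.0262,"dy": -0.0255,"dz": 0.0009,"ax": 0,"ay": 0,"az": 0,"gripper": 0},{"dx": 0.0308,"dy": -0.0198,"dz": 0.0009,"ax": 0,"ay": 0,"az": 0,"gripper": 0},{"dx": 0.0341,"dy": -0.0133,"dz": 0.0009,"ax": 0,"ay": 0,"az": 0,"gripper": 0},{"dx": 0.0361,"dy": -0.0063,"dz": 0.0009,"ax": 0,"ay": 0,"az": 0,"gripper": 0},{"dx": 0,"dy": 0,"dz": 0,"ax": 0,"ay": 0,"az": 0,"gripper": 0}]}}

```text
clock: 17.98
eef_pos: [545.4, -26.6, 145.8]
tool_rot: [-3.141, -0.003, 3.098]
force: [-2.7, 2.1, 0.5]
width: 16.7
gripper_force: 59.4
```

{"method": "step_arm", "body": {"plan": [{"dx": 0.0366,"dy": 0.001,"dz": 0.0008,"ax": 0,"ay": 0,"az": 0,"gripper": 0},{"dx": 0.0357,"dy": 0.0083,"dz": 0.0008,"ax": 0,"ay": 0,"az": 0,"gripper": 0},{"dx": 0.0333,"dy": 0.0152,"dz": 0.0008,"ax": 0,"ay": 0,"az": 0,"gripper": 0},{"dx": 0.0296,"dy": 0.0215,"dz": 0.0008,"ax": 0,"ay": 0,"az": 0,"gripper": 0},{"dx": 0.0248,"dy": 0.027,"dz": 0.0008,"ax": 0,"ay": 0,"az": 0,"gripper": 0},{"dx": 0.0189,"dy": 0.0313,"dz": 0.0008,"ax": 0,"ay": 0,"az": 0,"gripper": 0},{"dx": 0.0123,"dy": 0.0345,"dz": 0.0008,"ax": 0,"ay": 0,"az": 0,"gripper": 0},{"dx": 0.0052,"dy": 0.0362,"dz": 0.0008,"ax": 0,"ay": 0,"az": 0,"gripper": 0},{"dx": -0.0021,"dy": 0.0365,"dz": 0.0008,"ax": 0,"ay": 0,"az": 0,"gripper": 0},{"dx": 0,"dy": 0,"dz": 0,"ax": 0,"ay": 0,"az": 0,"gripper": 0},{"dx": 0,"dy": 0,"dz": 0,"ax": 0,"ay": 0,"az": 0,"gripper": 0},{"dx": 0,"dy": 0,"dz": 0,"ax": 0,"ay": 0,"az": 0,"gripper": 0}]}}

```text
clock: 19.48
eef_pos: [491.9, 39.3, 143.7]
tool_rot: [3.141, 0.0, 3.097]
force: [4.3, 0.1, -0.9]
width: 16.5
gripper_force: 59.1
```

Run:
```python
from h import *
s=ctrl.read_state(); print(np.abs(s['qd']).max(),s['gripper_force']); print(ctrl.finish_job())
```

```text
0.002860991101375373 59.05949950218201
the job is handed in; nothing more can be done
None
```

The job is handed in at about 19.5 s: the lever went to its stop and sprang back, the carriage is under the clamp, and the screw dropped and was turned forward one turn to about 16.4 mm by my arm-position estimate. The sleeve is still gripped at about 59 N; I haven't seen the judge's verdict.

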